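Load the slide stainer and reset its interlock

TASK

Push the slide carrier along its track until it is fully home in the stainer, sliding it with the fingertips and never lifting it. Then press the two large round keys of the control pod down together, one fingertip on each, hold both fully down for a good three seconds to reset the interlock, let both come up together and move clear. Leave the small keys and everything else on the bench alone.

Things in the scene. Friction and masses are not known exactly. Their poses are not given: they have to be found in the camera images.
- dock: Slide stainer, fixed: white box 100 mm tall behind a flat loading track. Origin on the bench under the track; x points along the track into the stainer (push direction), z up. Track floor 6 mm above the bench; side rails 76 mm apart, tops at 18 mm, x = -160 to +90 mm. Hood 85 mm tall, 160 wide, begins at x = +75 mm (mouth 90 wide, 70 high); the box face at x = +110 mm is the stop.
- carrier_center (a point): Centre (half-way up) of the loose slide carrier on the track; axes as the dock's, x along the track. It starts at x = -30 to -70 mm in the dock's frame. Fully home, its front end meets the stop: centre at x = +60 mm, outer face of its rear wall at x = +10 mm, still outside the hood.
- pod: Control pod, fixed: flat white console 150 mm deep (x), 180 mm wide (y), 45 mm tall; origin on the bench under its middle; x points away from the operator side, z up. A sloping display ridge along its far edge, from x = +37 mm on, rises to about 70 mm above the bench. Both large keys lie on its y axis.
- key_left_top (a point): Centre of the top face of the left large round key (24 mm diameter, in a round collar), at y = +33 mm on the pod; its top is 69 mm above the bench when up and moves with the key. The collar is 40 mm wide, its top 57 mm above the bench.
- key_right_top (a point): The same for the right large round key, at y = -33 mm on the pod: the two centres are 66 mm apart.
- key_left (a joint): Travel of the left large key: 0 up, 0.008 m fully down; straight down, sprung: 0.9 N to start it, 3 N fully down (so about 6 N for the pair); counts as down beyond 5 mm.
- key_right (a joint): The same for the right large key.
- small_mid (a joint): Small square key, 14 by 12 mm, midway between the two large keys, top 53 mm above the bench, 4 mm travel (0 up, 0.004 down). Not to be pressed.
- small_left (a joint): Small square key of the same size, 50 mm towards -x from the large keys' line, y = +18 mm on the pod. Not to be pressed.
- small_right (a joint): The same at y = -18 mm. Not to be pressed.
- slide_box: Grey plastic slide box, 75 x 40 x 30 mm, loose, between stainer and pod; origin under its middle. Leave alone.
- specimen_jar: Clear lidded jar, 44 mm across, 55 mm tall, loose, between stainer and pod; origin under its middle. Leave alone.
- reagent_bottle: Amber bottle, 56 mm across, 130 mm tall, loose, at the far end between stainer and pod; origin under its middle. Leave alone.
- beaker: Glass cup, 64 mm across, 80 mm tall, loose, on the far left; origin under its middle. Leave alone.
- dish: Flat clear dish, 70 mm across, 16 mm tall, loose, on the far left; origin under its middle. Leave alone.
- pot: Small open steel pot, 60 mm across, 50 mm tall, loose, on the far right; origin under its middle. Leave alone.
- carrier: Loose slide carrier, a grey open tray of glass slides: 100 mm long along the track (x), 70 mm wide, walls 34 mm tall (tops 40 mm above the bench) and 5 mm thick, steel arch handle across its middle, top 65 mm above the bench. Origin under its middle. 0.25 to 0.5 kg; takes a few newtons to slide.

How it is judged:
By the outcome, as a careful person would: the job done as asked, in the order asked, and still so for the second after the job is handed in, with the robot touching nothing.
It also fails if it takes over 54 s, if anything falls off the work surface, if the arm or the gripper's body presses on something with over 40 N, if the wrist force passes 120 N, or if a joint passes its speed limit or range.

ROBOT

A 6-joint arm with a two-finger parallel gripper is mounted at the origin on the work surface. World frame = base frame: x ahead of the robot, y to its left, z up, the work surface at z = 0. Lengths are in m, angles in rad, forces in N, time in s.
With the tool pointing down it reaches from about 0.35 to 0.925 m from the base axis. Payload 6.4 kg.
Tool frame: the origin (TCP) lies on the centre line of the jaws, within the pads' length; the fingertips stand 11 mm ahead of it and the grasp point (between the pads) lies 8 mm behind it; z points along the fingers, y is the direction in which the jaws open and shut (so a half turn about z gives the same grasp; the last joint's range is limited). The gripper opens to 94 mm and grips with 3 to 60 N. Pads are 16 mm wide; open, the fingers measure 119 mm over their backs; the gripper's body (75 mm by 177 mm) begins 78 mm behind the grasp point.
Start: joints at [-1.386, 0.245, 1.558, -0, 1.339, -0.174], TCP at [0.228, -0.609, 0.216] pointing down, gripper open.
Joint ranges: [-3.13, 3.13], [-1.02, 2.26], [0.13, 2.54], [-0.95, 4.09], [0.21, 2.88], [-2.74, 2.74]. Speed limits (rad/s): [2.57, 2.57, 3.14, 3.14, 3.14, 3.14].

INTERFACE

Orientations are given as a unit quaternion [x, y, z, w].
In Python, from bench import robot gives the robot as it stands.
- The arm moves only by the tool carry_out, never from a script. Its argument "rows" is a list that holds one entry, the list of rows, each a list of 5 numbers: the shift along the tool's x, y, z in mm, then the turn about the tool's z in rad, then the closure in counts, from 0 (fully open) to 255 (shut). In form: [[[tx, ty, tz, twist, claw], ...]]. A call has 1 to 12 rows; each row shifts and turns the pose as measured when the row begins, along the tool's axes as they then stand; what a row does not reach is not made up. A row lasts 1/12 s, in which the tool goes at most 41.7 mm and 7.16 degrees, less where a joint would pass 70% of its speed; a pose out of reach is approached as far as the arm can. A call with a gripper value outside its range is refused whole. The fingers move at their own pace and stop on an object; "force" is the grip in N (left out, the last holds). Time passes only in rows, so rows that do not move let the fingers close. It gives the time, the measured TCP pose, the force and the opening at its end, in the units of the state.
- robot.get_state(): the state, without advancing time (a new reading comes with each control period).
- robot.capture(name): name is "scene" or "top"; returns the picture (420x560x3 uint8, red, green, blue); there is no depth.
- robot.get_calibration(name): a dict with "vertical_fov" (degrees; the focal length in pixels is half the picture's height over the tangent of half this angle, whatever the lens; pixels are square), "cx", "cy" (the principal point, pixels), "origin" and "attitude" of the camera in the world. Camera axes: x right, y down, z forward; pixel columns grow to the right and rows downward; lengths in m; the calibration is good to about 2 mm. A picture is of the moment at which its call begins. get_calibration takes no time and is no camera call.
- robot.job_done(): hands the job in, once; it reports no verdict.
Trained networks look in the newest picture that a camera, given by its name, has taken for a name from the list of things; names that differ only in an ending like _2 or _b are one class to them, and where a whole thing is asked for, a point or a joint stands for the part that bears it (a point fixed in the world has none). Each returns a list of dicts, best first, with "p" (0 to 1); they miss things now and then, are a little off and sometimes report something else, mostly with a low value. They report only what shows in the picture. A call takes as long as a camera call.
- robot.masks_of(camera, label): "region" (420x560 bool, what is visible of it) and "extent" ([left, top, right, bottom] in pixels, round what is visible of it).
The state is a dict: "time": time; "joints": joint angles; "dq": joint speeds; "joint_torque": joint torques, N m; "position": TCP position; "eef_rot": TCP orientation; "force": force on the tool from outside, world axes, zero at the start; "torque": the same for the moment, N m; "grip_width": finger opening in m.
Only numpy, scipy, OpenCV 4.12 (cv2) and the standard library are available. Lean on these libraries where they do the work, as an engineer would, in place of code of your own. Each camera call takes 0.05 s, during which the arm holds its last target.

## Working session

There is one attempt and no reset: what is moved stays moved. The work goes in short steps, Python scripts to look and compute and a tool call to move; the robot and the scene stay as the last step left them, time stands still between calls to the robot, and variables do not carry over. Pictures are saved under pics/ and viewed, and the job is handed in when it is done.

Besides the shell and the picture viewer there is one more tool, called after ">>>" as name(argument=value, ...) on one line, values as JSON. carry_out: Moves the arm, as the interface text tells. Its arguments: {"type":"object","properties":{"rows":{"type":"array","items":{"type":"array","items":{"type":"array","items":{"type":"number"}}}},"force":{"type":"number"}},"required":["rows"]}

```bash
mkdir -p pics; python3 - <<'E'
from bench import robot
import cv2
for n in ("scene","top"):
    im=robot.capture(n); cv2.imwrite(f"pics/{n}0.png",im[:,:,::-1])
    print(n,robot.get_calibration(n))
print(robot.get_state())
E
```

```text
scene {'vertical_fov': 44.38572330512836, 'cx': 264.38082659210977, 'cy': 208.19626801217927, 'origin': array([ 1.57524441, -0.70362809,  0.94885917]), 'attitude': array([ 0.79131931,  0.40988858, -0.21627176, -0.39878769])}
top {'vertical_fov': 48.325694325953386, 'cx': 279.46417531258396, 'cy': 219.14982838631, 'origin': array([0.46302833, 0.01882908, 1.52853909]), 'attitude': array([ 0.71009953, -0.70246138,  0.0405651 , -0.02571261])}
{'time': 0.1, 'joints': array([-1.38611945e+00,  2.45704708e-01,  1.55885231e+00, -7.18610107e-06,
        1.33868991e+00, -1.74071652e-01]), 'dq': array([ 1.88489706e-03, -1.17365182e-03, -5.35242504e-03,  7.60023371e-04,
        2.03507248e-05, -7.82794131e-04]), 'joint_torque': array([-1.40670272e-03, -4.16914022e+01, -3.15525913e+01,  6.85465685e-02,
        3.09545430e-02, -4.49026970e-05]), 'position': array([ 0.228144  , -0.6081092 ,  0.21550221]), 'eef_rot': array([ 9.83955041e-01,  1.78414669e-01, -7.88193903e-06, -8.27107936e-04]), 'force': array([ 0.52542941, -0.82086849, -0.27602871]), 'torque': array([-0.00721476,  0.0088444 , -0.01491409]), 'grip_width': 0.09392323642488823}
```

View pics/scene0.png

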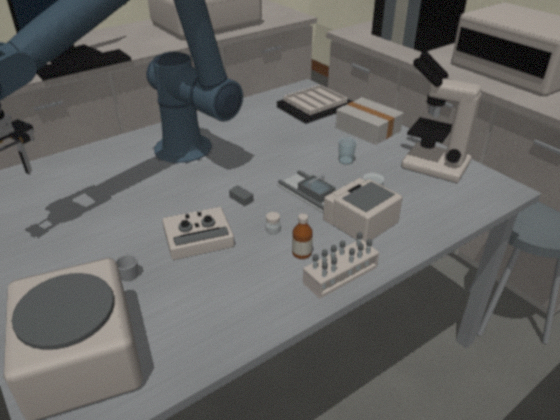

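View pics/top0.png

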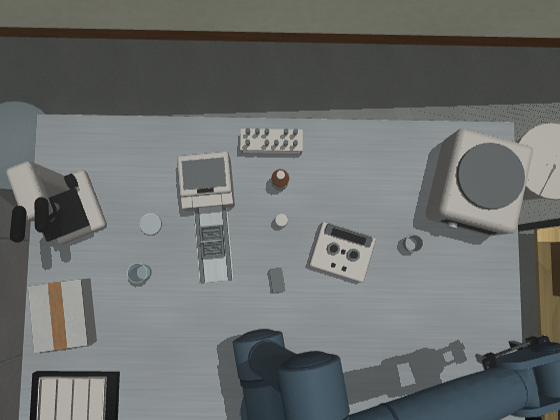

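The top picture shows the dock at about (205,180), with its track running down to (215,280) and the carrier at about (212,240). The pod is at about (342,250), with the large keys at (333,248) and (353,254). The scene picture shows the same layout.

```bash
cat > h.py <<'E'
import numpy as np, cv2
from bench import robot
from scipy.spatial.transform import Rotation as R
def cam(n):
    c=robot.get_calibration(n); f=210/np.tan(np.radians(c["vertical_fov"]/2))
    return c,f,R.from_quat(c["attitude"]).as_matrix()
def unp(n,uv,z):
    c,f,M=cam(n); uv=np.atleast_2d(uv).astype(float)
    d=np.c_[(uv[:,0]-c["cx"])/f,(uv[:,1]-c["cy"])/f,np.ones(len(uv))]@M.T
    o=np.array(c["origin"]); return o+d*((z-o[2])/d[:,2])[:,None]
def proj(n,P):
    c,f,M=cam(n); q=(np.atleast_2d(P)-c["origin"])@M
    return np.c_[c["cx"]+f*q[:,0]/q[:,2],c["cy"]+f*q[:,1]/q[:,2]]
E
python3 - <<'E'
from h import *
for n in("top","scene"):
    robot.capture(n)
    for l in("key_left","key_right","key_left_top","carrier","dock","pod","small_mid","small_left","slide_box","specimen_jar","pot","reagent_bottle"):
        for m in robot.masks_of(n,l)[:3]:
            r=m["region"]; v,u=np.nonzero(r)
            if len(u)==0: continue
            z={"key":.069,"car":.04,"pod":.045,"doc":.1,"sma":.053}.get(l[:3],0.03)
            rect=cv2.minAreaRect(np.c_[u,v].astype(np.float32))
            print(n,l,round(m["p"],2),len(u),np.round(m["extent"]),np.round([u.mean(),v.mean()],1),"w",unp(n,[u.mean(),v.mean()],z)[0].round(4),"rect",np.round(rect[1],1),round(rect[2],1))
for n in("top","scene"):
    im=robot.capture(n); 
    c=(190,140,390,290) if n=="top" else (150,140,410,290)
    s=cv2.resize(im[c[1]:c[3],c[0]:c[2]],None,fx=3 if n=="scene" else 4,fy=3 if n=="scene" else 4,interpolation=cv2.INTER_CUBIC)
    cv2.imwrite(f"pics/{n}1.png",s[:,:,::-1])
E
```

```text
top key_left 0.64 2702 [307. 225. 378. 285.] [342.2 251.9] w [ 0.5    -0.2079  0.069 ] rect [57.9 47.7] 17.7
top key_left 0.43 50 [333. 245. 337. 252.] [333.5 248.4] w [ 0.5109 -0.1808  0.069 ] rect [7. 7.] 90.0
top key_right 0.62 39 [352. 252. 356. 258.] [353.6 254.8] w [ 0.4914 -0.2437  0.069 ] rect [6.3 6.3] 26.6
top key_left_top 0.48 52 [331. 246. 339. 254.] [333.5 248.5] w [ 0.5104 -0.1808  0.069 ] rect [7. 7.] 90.0
top carrier 0.89 726 [201. 225. 227. 259.] [212.  241.4] w [0.5297 0.2015 0.04  ] rect [31.9 23.1] 85.2
top carrier 0.45 2710 [306. 224. 374. 278.] [341.7 251.6] w [ 0.5017 -0.211   0.04  ] rect [57.6 48.5] 17.5
top dock 0.72 4766 [177. 154. 235. 282.] [208.3 206.3] w [0.6346 0.2079 0.1   ] rect [129.   53.5] 84.4
top dock 0.31 50 [329. 246. 340. 253.] [333.5 248.4] w [ 0.5099 -0.1766  0.1   ] rect [7. 7.] 90.0
top pod 0.84 2749 [307. 223. 375. 282.] [342.2 252. ] w [ 0.5003 -0.2118  0.045 ] rect [58.6 47.8] 17.7
top pod 0.47 4691 [174. 154. 235. 282.] [208.6 205.5] w [0.6437 0.2143 0.045 ] rect [129.6  53.4] 84.8
top slide_box 0.83 322 [272. 266. 290. 294.] [277.3 2
[... 1198 characters left out ...]
.2257  0.045 ] rect [42.8 66.7] 78.7
scene small_left 0.68 347 [228. 188. 254. 208.] [241.  195.7] w [ 0.4607 -0.0334  0.053 ] rect [26.2 15.3] 31.0
scene slide_box 0.52 324 [227. 186. 255. 205.] [240.8 195.5] w [ 0.4308 -0.0161  0.03  ] rect [24.9 14.9] 31.0
scene slide_box 0.29 2781 [161. 206. 234. 262.] [197.7 233.1] w [ 0.5176 -0.2179  0.03  ] rect [43.8 67.6] 78.1
scene specimen_jar 0.86 299 [265. 211. 282. 236.] [272.7 223.1] w [ 0.6051 -0.0174  0.03  ] rect [22. 14.] 90.0
scene pot 0.92 450 [120. 255. 140. 282.] [127.8 267.2] w [ 0.5356 -0.4373  0.03  ] rect [25.9 20.3] 72.6
scene reagent_bottle 0.87 710 [292. 213. 313. 260.] [302.1 238.3] w [0.71   0.0089 0.03  ] rect [19.8 44.2] 3.6
```

View pics/top1.png

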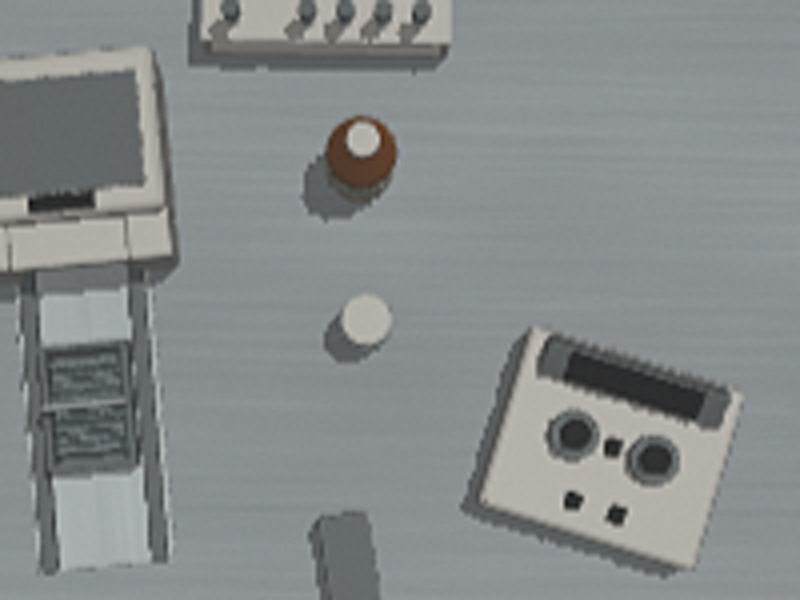

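View pics/scene1.png

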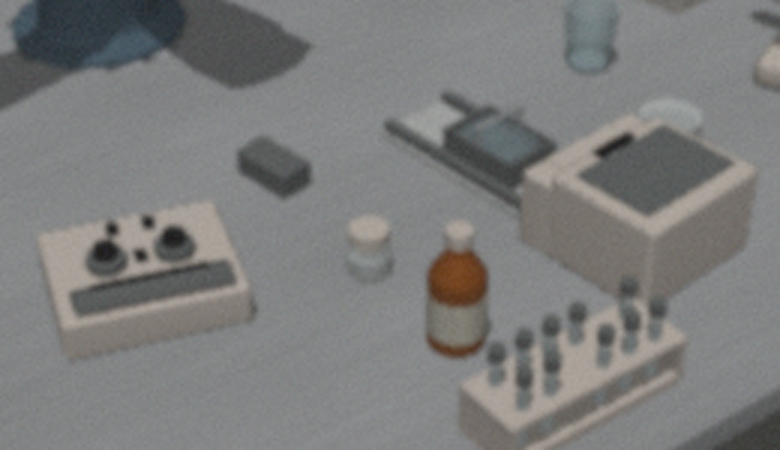

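```bash
cat >> h.py <<'E'
def T(o,yaw,P):
    P=np.atleast_2d(P).astype(float); c,s=np.cos(yaw),np.sin(yaw)
    return np.c_[o[0]+c*P[:,0]-s*P[:,1],o[1]+s*P[:,0]+c*P[:,1],P[:,2]]
def box(x0,x1,y0,y1,z): return [[x0,y0,z],[x1,y0,z],[x1,y1,z],[x0,y1,z],[x0,y0,z]]
def circ(x,y,r,z): a=np.linspace(0,2*np.pi,40); return np.c_[x+r*np.cos(a),y+r*np.sin(a),0*a+z]
def overlay(n,crop,s,items,fn,im=None):
    im=robot.capture(n) if im is None else im
    c=crop; o=cv2.resize(im[c[1]:c[3],c[0]:c[2]],None,fx=s,fy=s,interpolation=cv2.INTER_CUBIC)[:,:,::-1].copy()
    for P,col in items:
        q=((proj(n,P)-[c[0],c[1]]+0.5)*s).round().astype(np.int32)
        cv2.polylines(o,[q.reshape(-1,1,2)],False,col,1)
    cv2.imwrite(fn,o)
def dockitems(o,yaw,cx):
    it=[box(-.16,.09,-.038,.038,.018),[[.075,-.08,.085],[.075,.08,.085]],[[.11,-.08,.1],[.11,.08,.1]]]
    return [(T(o,yaw,P),(0,0,255)) for P in it]+[(T(o,yaw,box(cx-.05,cx+.05,-.035,.035,.04)),(0,255,0)),(T(o,yaw,[[cx,-.03,.065],[cx,.03,.065]]),(0,255,255))]
def poditems(o,yaw):
    it=[box(-.075,.075,-.09,.09,.045),circ(0,.033,.012,.069),circ(0,-.033,.012,.069),circ(0,.033,.02,.057),circ(0,-.033,.02,.057),box(-.006,.006,-.007,.007,.053)]
    return [(T(o,yaw,P),(0,0,255)) for P in it]
E
cat > ov.py <<'E'
from h import *
import sys
do=(.584,.2060);dy=-.0; 
E
python3 - <<'E'
from h import *
im=robot.capture("top")
# carrier/dock yaw from masks, in world plane
for l,z in(("carrier",.04),("dock",.05),("pod",.045)):
    m=robot.masks_of("top",l)[0]["region"]; v,u=np.nonzero(m); W=unp("top",np.c_[u,v],z)[:,:2]
    r=cv2.minAreaRect((W*1000).astype(np.float32)); print(l,r)
E
```

```text
carrier ((532.6688232421875, 201.8484649658203), (100.52070617675781, 72.8216781616211), 5.949131011962891)
dock ((608.740966796875, 213.8448944091797), (414.0195007324219, 174.0148468017578), 6.871767520904541)
pod ((501.533203125, -211.33560180664062), (181.30450439453125, 150.19451904296875), 72.5492172241211)
```

```bash
python3 - <<'E'
from h import *
im=robot.capture("top")
yaw=np.radians(6.5); cc=np.array([.531,.2016])
e=unp("top",[215,281.5],.018)[0]; print("rail end mid",e)
u=np.array([np.cos(yaw),np.sin(yaw)]); cx=(cc-e[:2])@u-.16; print("cx",cx)
o=cc-cx*u; print(o)
overlay("top",(170,145,245,290),4,dockitems(o,yaw,cx),"pics/d1.png",im)
overlay("top",(300,215,385,290),6,poditems((.5013,-.2120),np.radians(-17.4)),"pics/p1.png",im)
a=cv2.imread("pics/d1.png");b=cv2.imread("pics/p1.png")
h=max(a.shape[0],b.shape[0]); c=np.zeros((h,a.shape[1]+b.shape[1],3),np.uint8); c[:a.shape[0],:a.shape[1]]=a;c[:b.shape[0],a.shape[1]:]=b
c=cv2.resize(c,None,fx=.99,fy=.99) if c.shape[1]<808 else cv2.resize(c,(800,int(h*800/c.shape[1]))); cv2.imwrite("pics/o1.png",c); print(c.shape)
E
```

```text
rail end mid [0.40291469 0.19163988 0.018     ]
cx -0.0316105201821493
[0.56240732 0.20517841]
(572, 800, 3)
```

View pics/o1.png

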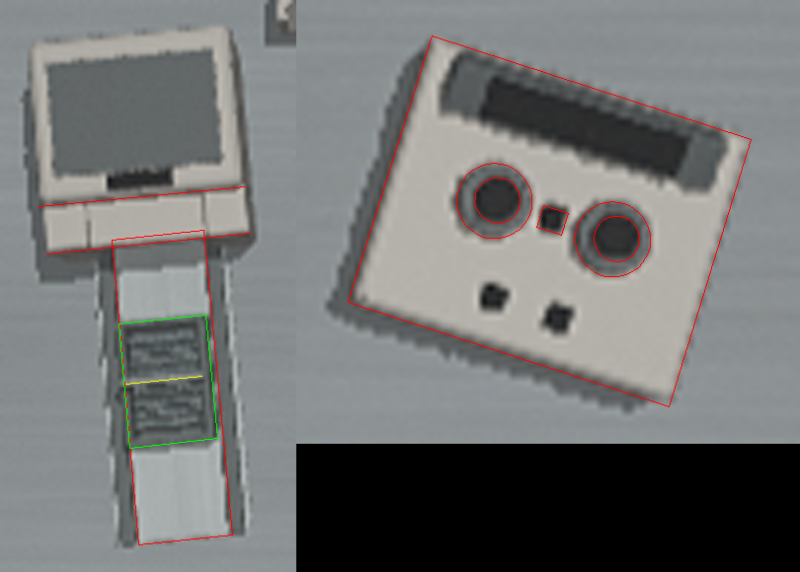

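The overlay fits: the dock is at (0.562, 0.205) with yaw 6.5°, the carrier centre is at x ≈ -32 mm, and the pod is at (0.501, -0.212) with yaw -17.4°. I'll turn the tool to the track heading and set the fingers to about 30 mm.

```bash
cat >> h.py <<'E'
DO=np.array([.5624,.2052]);DY=np.radians(6.5);PO=np.array([.5013,-.2120]);PY=np.radians(-17.4)
def st():
    s=robot.get_state(); M=R.from_quat(s["eef_rot"]).as_matrix(); p=np.array(s["position"])
    h=np.arctan2(M[1,0],M[0,0])
    print("t",round(s["time"],2),"p",p.round(4),"head",np.degrees(h).round(2),"tilt",M[:,2].round(4),"F",np.round(s["force"],1),"w",round(s["grip_width"],4),"q",np.round(s["joints"],2))
    return p,M,h
def goto(target,head):
    p,M,h=st(); d=M.T@(np.array(target)-p)*1000
    print("tool shift mm",d.round(1),"twist",round(-(head-h),4))
    for n,o,y in(("dock",DO,DY),("pod",PO,PY)):
        c,s=np.cos(y),np.sin(y); q=p[:2]-o; print(n,"xy",(np.array([c*q[0]+s*q[1],-s*q[0]+c*q[1]])*1000).round(1))
E
echo
```

>>> carry_out(rows=[[[0, 0, 0, 0.082, 174], [0, 0, 0, 0.082, 174], [0, 0, 0, 0.082, 174]]])

```text
time: 2.0
position: [0.2283, -0.6086, 0.2165]
eef_rot: [0.999, 0.052, 0.0, -0.0]
force: [0.6, -0.2, -1.1]
grip_width: 0.0775
```

```bash
python3 -c "
from h import *
goto(list(T(DO,DY,[-.110,0,.216])[0]),DY)"
```

```text
t 2.0 p [ 0.2283 -0.6086  0.2165] head 5.92 tilt [ 0.  0. -1.] F [ 0.6 -0.2 -1.1] w 0.0775 q [-1.39  0.25  1.56  0.    1.34  0.08]
tool shift mm [ 3.063e+02 -7.739e+02  5.000e-01] twist -0.0101
dock xy [-424.1 -770.8]
pod xy [-141.9 -460.1]
```

>>> carry_out(rows=[[[14.5, -36.5, 0, -0.001, 174], [14.5, -36.5, 0, -0.001, 174], [14.5, -36.5, 0, -0.001, 174], [14.5, -36.5, 0, -0.001, 174], [14.5, -36.5, 0, -0.001, 174], [14.5, -36.5, 0, -0.001, 174], [14.5, -36.5, 0, -0.001, 174], [14.5, -36.5, 0, -0.001, 174], [14.5, -36.5, 0, -0.001, 174], [14.5, -36.5, 0, -0.001, 174], [14.5, -36.5, 0, -0.001, 174], [14.5, -36.5, 0, 0, 174]]])

```text
time: 3.0
position: [0.3574, -0.1424, 0.2144]
eef_rot: [0.999, 0.048, 0.002, 0.001]
force: [1.0, -0.0, -0.6]
grip_width: 0.0297
```

```bash
python3 -c "
from h import *
goto(list(T(DO,DY,[-.110,0,.216])[0]),DY)"
```

```text
t 3.0 p [ 0.3574 -0.1424  0.2144] head 5.52 tilt [ 0.0034 -0.0028 -1.    ] F [ 1.  -0.  -0.6] w 0.0297 q [-0.68 -0.44  2.2  -0.    1.38  0.8 ]
tool shift mm [ 127.5 -324.4   -2.2] twist -0.0171
dock xy [-243.  -322.2]
pod xy [-158.1   23.4]
```

>>> carry_out(rows=[[[14, -36, 0, -0.002, 174], [14, -36, 0, -0.002, 174], [14, -36, 0, -0.002, 174], [14, -36, 0, -0.002, 174], [14, -36, 0, -0.002, 174], [14, -36, 0, -0.002, 174], [14, -36, 0, -0.002, 174], [14, -36, 0, -0.002, 174], [10, -26, 0, 0, 174], [5, -10, 0, 0, 174], [0, 0, 0, 0, 174]]])

```text
time: 3.92
position: [0.4516, 0.2183, 0.2178]
eef_rot: [0.998, 0.061, 0.008, 0.003]
force: [-0.6, 0.2, -0.7]
grip_width: 0.03
```

```bash
python3 -c "
from h import *
goto(list(T(DO,DY,[-.110,0,.216])[0]),DY)"
```

```text
t 3.92 p [0.4516 0.2183 0.2178] head 7.03 tilt [ 0.0171 -0.0041 -0.9998] F [-0.6  0.2 -0.7] w 0.03 q [ 0.23 -0.12  1.94 -0.01  1.31  1.68]
tool shift mm [-1.7 25.5  1.9] twist 0.0092
dock xy [-108.6   25.5]
pod xy [-176.1  395.7]
```

>>> carry_out(rows=[[[0, 12, 10, 0.003, 174], [0, 10, 30, 0.003, 174], [0, 3, 30, 0.002, 174], [0, 0, 30, 0, 174], [0, 0, 20, 0, 174], [0, 0, 5, 0, 174], [0, 0, 0, 0, 174]]])

```text
time: 4.5
position: [0.4572, 0.1822, 0.0878]
eef_rot: [0.998, 0.054, 0.01, 0.004]
force: [0.2, -0.2, 0.3]
grip_width: 0.0297
```

```bash
python3 -c "
from h import *
goto(list(T(DO,DY,[-.110,0,.026])[0]),DY)
p,M,h=st()
tip=p+M[:,2]*.011
it=dockitems(DO,DY,-.032)
w=.015
P=[p+M[:,1]*s*(w+a)+M[:,0]*b+M[:,2]*.011 for s in(1,-1) for a,b in((0,-.008),(.0125,-.008),(.0125,.008),(0,.008),(0,-.008))]
for n,c in(('top',(170,170,270,300)),('scene',(230,130,360,230))):
    overlay(n,c,4,(it if n=='top' else it)+[(P[:5],(255,0,255)),(P[5:],(255,0,255))],'pics/a_%s.png'%n)
"
```

```text
t 4.5 p [0.4572 0.1822 0.0878] head 6.2 tilt [ 0.0213 -0.0065 -0.9998] F [ 0.2 -0.2  0.3] w 0.0297 q [ 0.15  0.03  2.06 -0.01  1.04  1.62]
tool shift mm [ -4.2 -11.5  61.7] twist -0.0053
dock xy [-107.2  -11. ]
pod xy [-160.   362.9]
t 4.5 p [0.4572 0.1822 0.0878] head 6.2 tilt [ 0.0213 -0.0065 -0.9998] F [ 0.2 -0.2  0.3] w 0.0297 q [ 0.15  0.03  2.06 -0.01  1.04  1.62]
```

View pics/a_top.png

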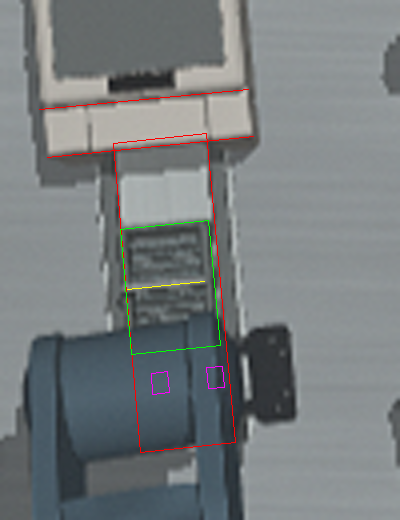

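View pics/a_scene.png

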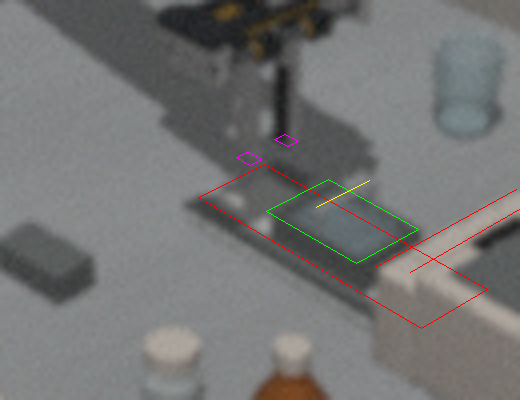

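The top overlay fits, but the scene overlay sits about 4 px up and left of the real dock. I'll use the known fingertip position to see which camera is off.

```bash
python3 -c "
from h import *
p,M,h=st()
w=.015
P=[p+M[:,1]*s*(w+a)+M[:,0]*b+M[:,2]*.011 for s in(1,-1) for a,b in((0,-.008),(.0125,-.008),(.0125,.008),(0,.008),(0,-.008))]
im=robot.capture('scene')
overlay('scene',(270,120,350,195),8,[],'pics/b0.png',im)
overlay('scene',(270,120,350,195),8,[(P[:5],(255,0,255)),(P[5:],(255,0,255))],'pics/b1.png',im)
a=cv2.imread('pics/b0.png');a=cv2.convertScaleAbs(a,alpha=1.8,beta=-40);cv2.imwrite('pics/b0.png',a)
print(proj('scene',[[0,0,0],[0.07,0,.0]]))
# table/robot base check
for n,uv in(('scene',[298,196]),('scene',[284,205])): pass
"
```

```text
t 4.6 p [0.4584 0.1829 0.0897] head 6.23 tilt [ 0.0244 -0.0059 -0.9997] F [0.1 0.4 0.2] w 0.0301 q [ 0.15  0.02  2.05 -0.01  1.04  1.62]
[[182.79142523 147.84972949]
 [191.66872057 155.45369383]]
```

View pics/b0.png

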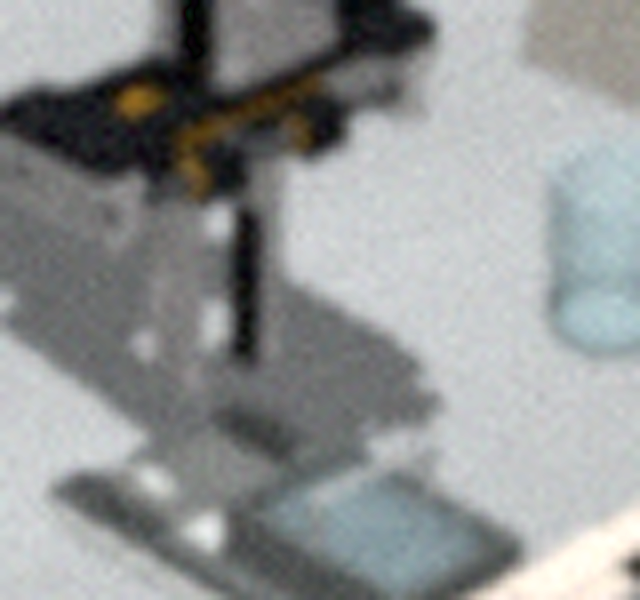

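View pics/b1.png

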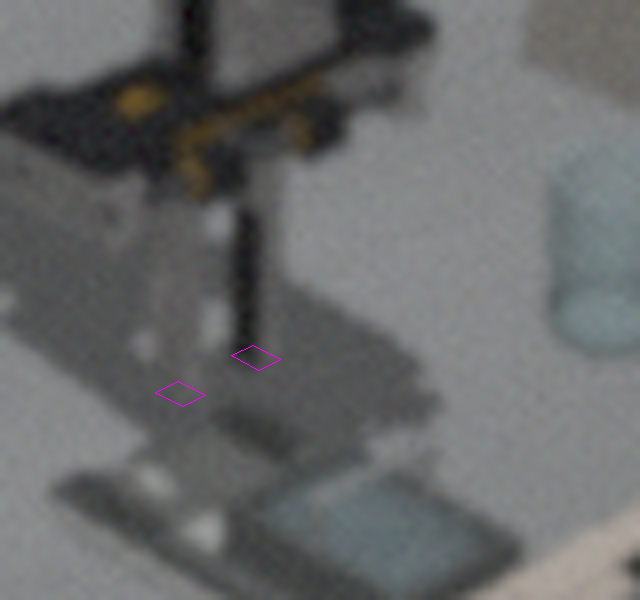

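```bash
python3 -c "
from h import *
im=robot.capture('scene')
overlay('scene',(155,195,240,265),8,poditems(PO,PY),'pics/c1.png',im)
overlay('scene',(275,150,410,245),5,dockitems(DO,DY,-.032),'pics/c2.png',im)
"
```

```text
(no output)
```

View pics/c1.png

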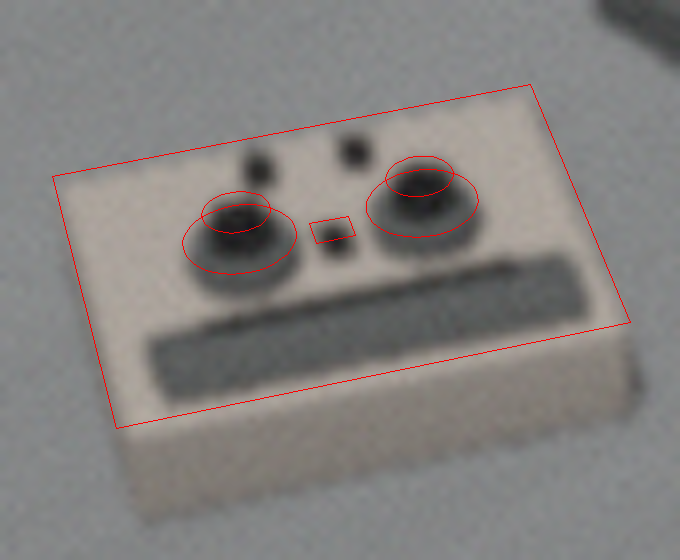

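View pics/c2.png

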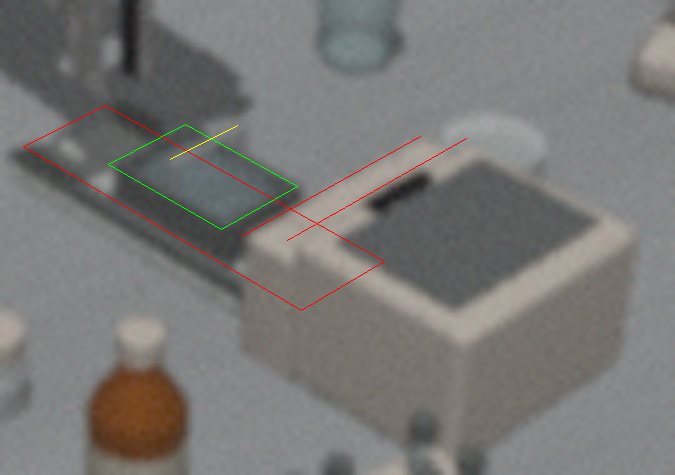

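>>> carry_out(rows=[[[-2, -6, 5, 0, 174], [-2, -4, 10, 0, 174], [0, 0, 15, 0, 174], [0, 0, 10, 0, 174], [0, 0, 5, 0, 174], [0, 0, 0, 0, 174], [0, 0, 0, 0, 174]]])

```text
time: 5.28
position: [0.4593, 0.1964, 0.0477]
eef_rot: [0.998, 0.056, 0.019, 0.003]
force: [0.0, 1.0, -0.5]
grip_width: 0.0301
```

```bash
python3 -c "
from h import *
goto(list(T(DO,DY,[-.110,0,.026])[0]),DY)
"
```

```text
t 5.28 p [0.4593 0.1964 0.0477] head 6.44 tilt [ 0.0387 -0.0029 -0.9992] F [ 0.   1.  -0.5] w 0.0301 q [ 0.18  0.1   2.06 -0.01  0.94  1.65]
tool shift mm [-7.4  2.8 21.4] twist -0.0011
dock xy [-103.4    3. ]
pod xy [-162.2  377.2]
```

>>> carry_out(rows=[[[-2, 1, 6, 0, 174], [-2, 1, 6, 0, 174], [-1, 0, 5, 0, 174], [0, 0, 3, 0, 174], [0, 0, 0, 0, 174], [0, 0, 0, 0, 174]]])

```text
time: 5.78
position: [0.4556, 0.1937, 0.0264]
eef_rot: [0.998, 0.056, 0.02, 0.002]
force: [0.3, 0.3, 0.5]
grip_width: 0.0301
```

```bash
python3 -c "
from h import *
goto(list(T(DO,DY,[-.110,0,.026])[0]),DY)
"
```

```text
t 5.78 p [0.4556 0.1937 0.0264] head 6.43 tilt [ 0.0405 -0.0026 -0.9992] F [0.3 0.3 0.5] w 0.0301 q [ 0.18  0.14  2.08 -0.01  0.89  1.64]
tool shift mm [-2.6  0.6  0.3] twist -0.0012
dock xy [-107.4    0.6]
pod xy [-164.9  373.5]
```

>>> carry_out(rows=[[[4, 0, 0.2, 0, 174], [4, 0, 0.2, 0, 174], [4, 0, 0.2, 0, 174], [4, 0, 0.2, 0, 174], [4, 0, 0.2, 0, 174], [4, 0, 0.2, 0, 174], [4, 0, 0.2, 0, 174], [4, 0, 0.2, 0, 174], [4, 0, 0.2, 0, 174]]])

```text
time: 6.53
position: [0.4923, 0.198, 0.026]
eef_rot: [0.998, 0.056, 0.016, 0.003]
force: [-3.7, -0.9, 3.8]
grip_width: 0.0301
```

```bash
python3 -c "
from h import *
goto(list(T(DO,DY,[.002,0,.026])[0]),DY)
"
```

```text
t 6.53 p [0.4923 0.198  0.026 ] head 6.45 tilt [ 0.0329 -0.0037 -0.9995] F [-3.7 -0.9  3.8] w 0.0301 q [ 0.17  0.22  1.99 -0.01  0.91  1.64]
tool shift mm [72.5  0.7  2.3] twist -0.0009
dock xy [-70.5   0.7]
pod xy [-131.2  388.5]
```

>>> carry_out(rows=[[[5, 0, 0.2, 0, 174], [5, 0, 0.2, 0, 174], [5, 0, 0.2, 0, 174], [5, 0, 0.2, 0, 174], [5, 0, 0.2, 0, 174], [5, 0, 0.2, 0, 174], [5, 0, 0.2, 0, 174], [5, 0, 0.2, 0, 174], [5, 0, 0.2, 0, 174], [3, 0, 0.1, 0, 174]]])

```text
time: 7.37
position: [0.5454, 0.204, 0.0253]
eef_rot: [0.998, 0.056, 0.016, 0.003]
force: [-3.1, -0.8, 2.0]
grip_width: 0.0299
```

```bash
python3 -c "
from h import *
goto(list(T(DO,DY,[.002,0,.026])[0]),DY)
im=robot.capture('top'); overlay('top',(170,145,245,290),4,[],'pics/e1.png',im)
im=robot.capture('scene'); overlay('scene',(270,120,410,245),5,dockitems(DO,DY,.06),'pics/e2.png',im)
"
```

```text
t 7.37 p [0.5454 0.204  0.0253] head 6.45 tilt [ 0.0324 -0.0037 -0.9995] F [-3.1 -0.8  2. ] w 0.0299 q [ 0.17  0.32  1.85 -0.01  0.94  1.63]
tool shift mm [19.1  0.7 -0.1] twist -0.001
dock xy [-17.1   0.7]
pod xy [-82.4 410.1]
```

View pics/e2.png

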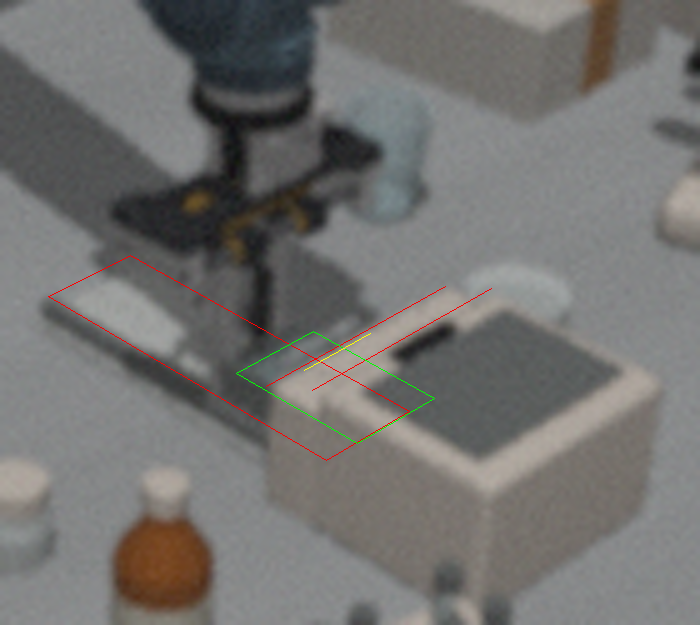

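The carrier is entering the mouth under a steady 3 N. About 19 mm remain, so I'll slow down and watch for the stop.

>>> carry_out(rows=[[[3, 0, 0.1, 0, 174], [3, 0, 0.1, 0, 174], [3, 0, 0.1, 0, 174], [2, 0, 0.1, 0, 174], [2, 0, 0.1, 0, 174], [1, 0, 0, 0, 174]]])

```text
time: 7.97
position: [0.5595, 0.2056, 0.0251]
eef_rot: [0.998, 0.056, 0.015, 0.003]
force: [-2.9, -0.7, 2.1]
grip_width: 0.0295
```

>>> carry_out(rows=[[[1.5, 0, 0, 0, 174], [1.5, 0, 0, 0, 174]]])

```text
time: 8.13
position: [0.5625, 0.2059, 0.0251]
eef_rot: [0.998, 0.056, 0.015, 0.003]
force: [-3.8, 0.0, 2.7]
grip_width: 0.0297
```

>>> carry_out(rows=[[[1.5, 0, 0, 0, 174], [1.5, 0, 0, 0, 174]]])

```text
time: 8.3
position: [0.564, 0.2061, 0.0249]
eef_rot: [0.998, 0.056, 0.012, 0.003]
force: [-12.2, -1.1, 8.9]
grip_width: 0.0298
```

>>> carry_out(rows=[[[1.5, 0, 0, 0, 174], [0, 0, 0, 0, 174]]])

```text
time: 8.47
position: [0.5638, 0.2062, 0.0247]
eef_rot: [0.998, 0.056, 0.01, 0.003]
force: [-0.3, -0.9, 1.9]
grip_width: 0.0297
```

The force jumped to 12 N with the finger front at about x = +9.8 mm, where +10 is expected, so that should be the stop. One firm press will confirm it.

>>> carry_out(rows=[[[1.5, 0, 0, 0, 174], [2, 0, 0, 0, 174], [2, 0, 0, 0, 174]]])

```text
time: 8.72
position: [0.564, 0.2063, 0.0241]
eef_rot: [0.998, 0.057, 0.002, 0.004]
force: [-10.7, -2.2, 8.0]
grip_width: 0.03
```

```bash
python3 -c "
from h import *
goto(list(T(DO,DY,[-.03,0,.026])[0]),DY)
"
```

```text
t 8.72 p [0.564  0.2063 0.0241] head 6.51 tilt [ 0.0048 -0.0085 -1.    ] F [-10.7  -2.2   8. ] w 0.03 q [ 0.17  0.37  1.79 -0.01  0.98  1.63]
tool shift mm [-31.7   0.9  -2. ] twist 0.0001
dock xy [1.7 0.9]
pod xy [-65.3 417.9]
```

>>> carry_out(rows=[[[-5, 0, 0, 0, 174], [-8, 0, 0, 0, 174], [-10, 0, -3, 0, 174], [-10, 0, -15, 0, 174], [-5, 0, -25, 0, 174], [0, 0, -35, 0, 174], [0, 0, -35, 0, 174], [0, 0, -30, 0, 110], [0, 0, -15, 0, 110], [0, 0, 0, 0, 110], [0, 0, 0, 0, 110]]])

```text
time: 9.63
position: [0.5209, 0.2025, 0.1887]
eef_rot: [0.998, 0.057, 0.009, 0.004]
force: [-0.1, 0.7, 0.3]
grip_width: 0.0519
```

```bash
python3 -c "
from h import *
print(PO)
goto(list(PO+[.001,0])+[.19],PY)
"
```

```text
[ 0.5013 -0.212 ]
t 9.63 p [0.5209 0.2025 0.1887] head 6.49 tilt [ 0.0194 -0.0062 -0.9998] F [-0.1  0.7  0.3] w 0.0519 q [ 0.17  0.05  1.83 -0.01  1.25  1.63]
tool shift mm [-65.3 409.8   0.9] twist 0.4169
dock xy [-41.5   2.1]
pod xy [-105.3  401.4]
```

>>> carry_out(rows=[[[0, 0, 0, 0.104, 106], [0, 0, 0, 0.104, 106], [0, 0, 0, 0.104, 106], [0, 0, 0, 0.104, 106], [3, 10, 0, 0, 106], [5, 20, 0, 0, 106], [6.6, 25, 0, 0, 106], [6.6, 25, 0, 0, 106], [6.6, 25, 0, 0, 106], [6.6, 25, 0, 0, 106], [6.6, 25, 0, 0, 106], [6.6, 25, 0, 0, 106]]])

```text
time: 10.63
position: [0.4992, 0.0085, 0.1703]
eef_rot: [0.989, -0.146, -0.001, 0.004]
force: [-0.2, 0.5, 1.2]
grip_width: 0.0549
```

```bash
python3 -c "
from h import *
goto(list(PO+[.001,0])+[.19],PY)
"
```

```text
t 10.63 p [0.4992 0.0085 0.1703] head -16.8 tilt [-0.0022 -0.0074 -1.    ] F [-0.2  0.5  1.2] w 0.0549 q [-0.21 -0.06  1.98 -0.01  1.23  1.66]
tool shift mm [ 66.7 210.3 -18.1] twist 0.0104
dock xy [ -85.  -188.3]
pod xy [-67.9 209.8]
```

>>> carry_out(rows=[[[7.8, 25, -3, 0.002, 107], [7.8, 25, -3, 0.002, 107], [7.8, 25, -3, 0.002, 107], [7.8, 25, -3, 0.002, 107], [7.8, 25, -3, 0.002, 107], [7.8, 25, -2, 0, 107], [7, 22, 0, 0, 107], [4, 12, 0, 0, 107], [2, 6, 0, 0, 107], [0, 0, 0, 0, 107], [0, 0, 0, 0, 107]]])

```text
time: 11.55
position: [0.488, -0.2074, 0.1727]
eef_rot: [0.99, -0.142, -0.011, 0.002]
force: [0.8, 0.0, 0.9]
grip_width: 0.0543
```

```bash
python3 -c "
from h import *
goto(list(PO+[.001,0])+[.19],PY)
"
```

```text
t 11.55 p [ 0.488  -0.2074  0.1727] head -16.28 tilt [-2.170e-02 -4.000e-04 -9.998e-01] F [0.8 0.  0.9] w 0.0543 q [-0.61  0.02  1.89 -0.01  1.25  1.25]
tool shift mm [ 14.6   0.5 -17.6] twist 0.0195
dock xy [-120.6 -401.5]
pod xy [-14.1   0.4]
```

>>> carry_out(rows=[[[4, 0, 5, 0.006, 107], [4, 0, 12, 0.006, 107], [4, 0, 15, 0.006, 107], [2, 0, 15, 0, 107], [0, 0, 12, 0, 107], [0, 0, 5, 0, 107], [0, 0, 0, 0, 107], [0, 0, 0, 0, 107]]])

```text
time: 12.22
position: [0.5008, -0.2048, 0.0994]
eef_rot: [0.989, -0.146, -0.012, 0.001]
force: [-0.3, -0.0, 0.6]
grip_width: 0.0546
```

```bash
cat > look.py <<'E'
from h import *
import sys
goto(list(PO+[.001,0])+[.080],PY)
p,M,h=st(); w=.027
P=[p+M[:,1]*s*(w+a)+M[:,0]*b+M[:,2]*.011 for s in(1,-1) for a,b in((0,-.008),(.0125,-.008),(.0125,.008),(0,.008),(0,-.008))]
for s in(1,-1): 
    t=p+s*M[:,1]*(w+.00625)+M[:,2]*.011; q=t[:2]-PO; c,S=np.cos(PY),np.sin(PY); print("tip in pod",np.round([c*q[0]+S*q[1],-S*q[0]+c*q[1],t[2]],4))
k=sys.argv[1]
im=robot.capture('scene'); overlay('scene',(155,170,255,265),8,[(P[:5],(255,0,255)),(P[5:],(255,0,255))],f'pics/f{k}.png',im)
a=cv2.imread(f'pics/f{k}.png');cv2.imwrite(f'pics/f{k}.png',cv2.convertScaleAbs(cv2.resize(a,(600,570)),alpha=1.6,beta=-20))
im=robot.capture('top'); overlay('top',(290,200,400,300),5,[],f'pics/g{k}.png',im)
E
python3 look.py 1
```

```text
t 12.22 p [ 0.5008 -0.2048  0.0994] head -16.81 tilt [-0.0249  0.0026 -0.9997] F [-0.3 -0.   0.6] w 0.0546 q [-0.59  0.15  1.9  -0.01  1.11  1.28]
tool shift mm [ 4.   6.4 19.3] twist 0.0103
dock xy [-107.6 -400.4]
pod xy [-2.7  6.7]
t 12.22 p [ 0.5008 -0.2048  0.0994] head -16.81 tilt [-0.0249  0.0026 -0.9997] F [-0.3 -0.   0.6] w 0.0546 q [-0.59  0.15  1.9  -0.01  1.11  1.28]
tip in pod [-0.0026 -0.0266  0.0886]
tip in pod [-0.0033  0.0399  0.0883]
```

View pics/f1.png

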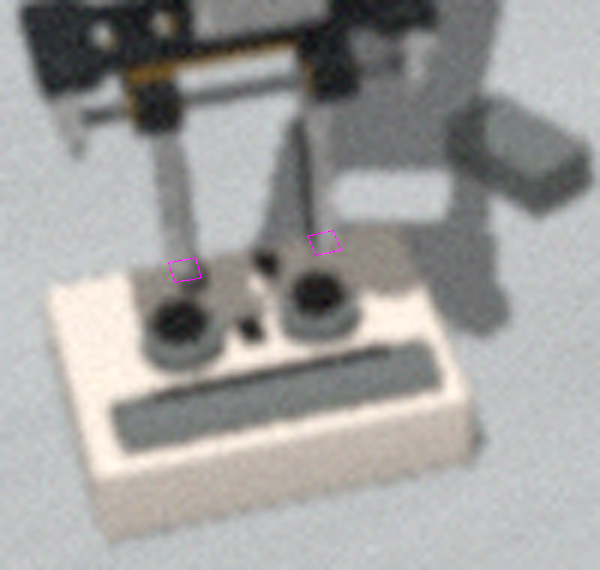

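View pics/g1.png

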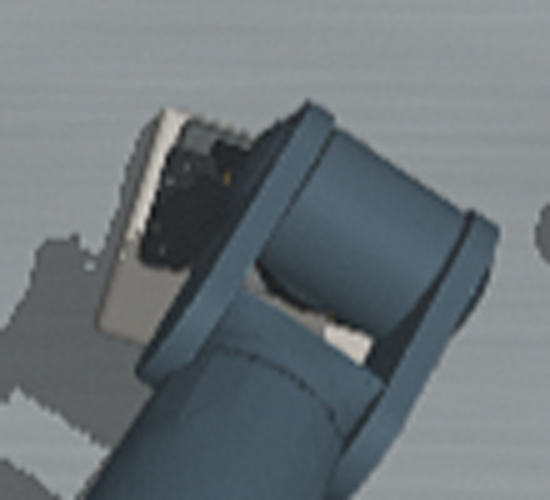

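>>> carry_out(rows=[[[2, 3, 2, 0.005, 107], [2, 2, 4, 0.005, 107], [1, 1, 4, 0, 107], [0, 0, 3, 0, 107], [0, 0, 0, 0, 107], [0, 0, 0, 0, 107]]])

```text
time: 12.82
position: [0.506, -0.2146, 0.0887]
eef_rot: [0.988, -0.152, -0.009, 0.002]
force: [-0.3, 0.7, 0.4]
grip_width: 0.0542
```

```bash
python3 look.py 2
```

```text
t 12.82 p [ 0.506  -0.2146  0.0887] head -17.48 tilt [-0.0188 -0.0016 -0.9998] F [-0.3  0.7  0.4] w 0.0542 q [-0.6   0.18  1.89 -0.01  1.09  1.28]
tool shift mm [-4.1 -1.5  8.8] twist -0.0015
dock xy [-103.6 -410.7]
pod xy [ 5.2 -1.1]
t 12.82 p [ 0.506  -0.2146  0.0887] head -17.48 tilt [-0.0188 -0.0016 -0.9998] F [-0.3  0.7  0.4] w 0.0542 q [-0.6   0.18  1.89 -0.01  1.09  1.28]
tip in pod [ 0.005  -0.0344  0.0779]
tip in pod [0.0051 0.0321 0.0775]
```

View pics/f2.png

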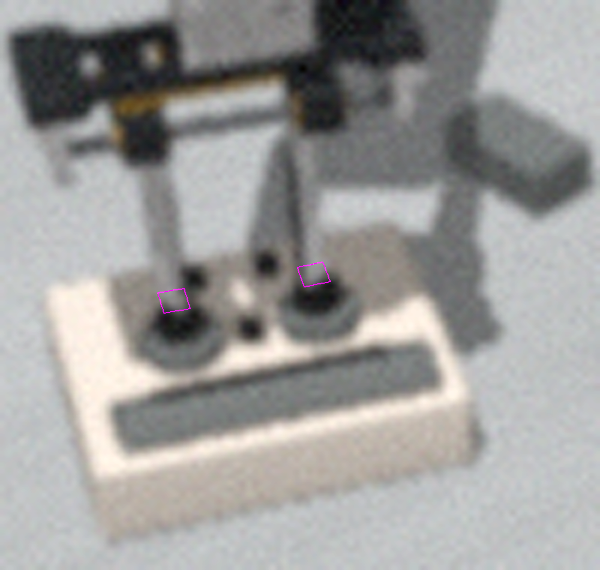

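>>> carry_out(rows=[[[-1, -1, 2, 0, 107], [-0.5, -0.5, 3, 0, 107], [0, 0, 2, 0, 107], [0, 0, 0, 0, 107]]])

```text
time: 13.25
position: [0.5048, -0.2124, 0.0815]
eef_rot: [0.988, -0.152, -0.009, 0.002]
force: [0.1, 0.5, -0.2]
grip_width: 0.0548
```

```bash
python3 look.py 3
```

```text
t 13.25 p [ 0.5048 -0.2124  0.0815] head -17.46 tilt [-0.0183 -0.0019 -0.9998] F [ 0.1  0.5 -0.2] w 0.0548 q [-0.6   0.18  1.9  -0.01  1.07  1.28]
tool shift mm [-2.5  0.4  1.5] twist -0.0011
dock xy [-104.5 -408.4]
pod xy [3.5 0.7]
t 13.25 p [ 0.5048 -0.2124  0.0815] head -17.46 tilt [-0.0183 -0.0019 -0.9998] F [ 0.1  0.5 -0.2] w 0.0548 q [-0.6   0.18  1.9  -0.01  1.07  1.28]
tip in pod [ 0.0032 -0.0327  0.0707]
tip in pod [0.0033 0.0338 0.0702]
```

View pics/f3.png

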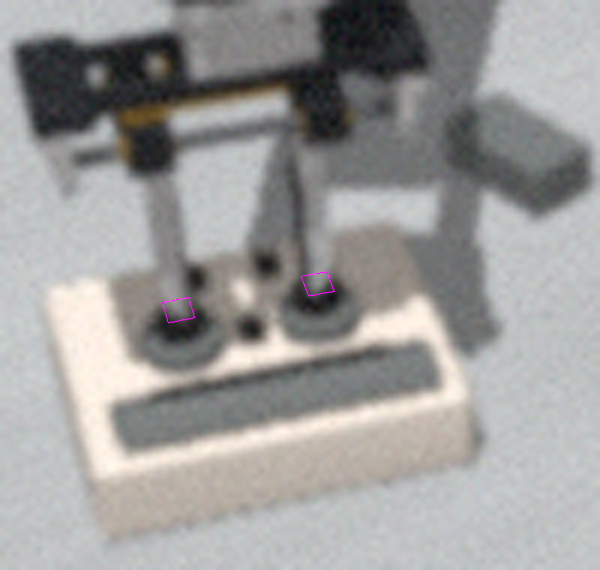

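The tips are over both keys, about 1.5 mm above them. I'll press.

>>> carry_out(rows=[[[0, 0, 2, 0, 107], [0, 0, 2, 0, 107], [0, 0, 2, 0, 107], [0, 0, 2, 0, 107]]])

```text
time: 13.68
position: [0.5054, -0.2128, 0.0747]
eef_rot: [0.988, -0.152, -0.008, 0.003]
force: [-1.9, 2.0, 4.9]
grip_width: 0.0545
```

>>> carry_out(rows=[[[0, 0, 2, 0, 107], [0, 0, 2, 0, 107]]])

```text
time: 13.85
position: [0.5055, -0.2129, 0.072]
eef_rot: [0.988, -0.152, -0.009, 0.002]
force: [-7.4, 3.6, 21.0]
grip_width: 0.0549
```

>>> carry_out(rows=[[[0, 0, 1, 0, 107], [0, 0, 1, 0, 107], [0, 0, 1, 0, 107], [0, 0, 1, 0, 107], [0, 0, 1, 0, 107], [0, 0, 1, 0, 107]]])

```text
time: 14.35
position: [0.5056, -0.2129, 0.0723]
eef_rot: [0.988, -0.151, -0.011, 0.002]
force: [-4.6, 1.5, 10.5]
grip_width: 0.0545
```

```bash
python3 look.py 4; python3 -c "
from bench import robot
s=robot.get_state();print(s['torque'],s['force'])"
```

```text
t 14.35 p [ 0.5056 -0.2129  0.0723] head -17.37 tilt [-2.250e-02  2.000e-04 -9.997e-01] F [-4.6  1.5 10.5] w 0.0545 q [-0.6   0.2   1.9  -0.01  1.06  1.28]
tool shift mm [-3.6  0.2 -7.6] twist 0.0005
dock xy [-103.8 -409. ]
pod xy [4.3 0.4]
t 14.35 p [ 0.5056 -0.2129  0.0723] head -17.37 tilt [-2.250e-02  2.000e-04 -9.997e-01] F [-4.6  1.5 10.5] w 0.0545 q [-0.6   0.2   1.9  -0.01  1.06  1.28]
tip in pod [ 0.0041 -0.0329  0.0615]
tip in pod [0.0041 0.0336 0.0611]
[0.69773446 0.83769985 0.05547046] [-4.35938515  2.76555819  9.58454236]
```

View pics/f4.png

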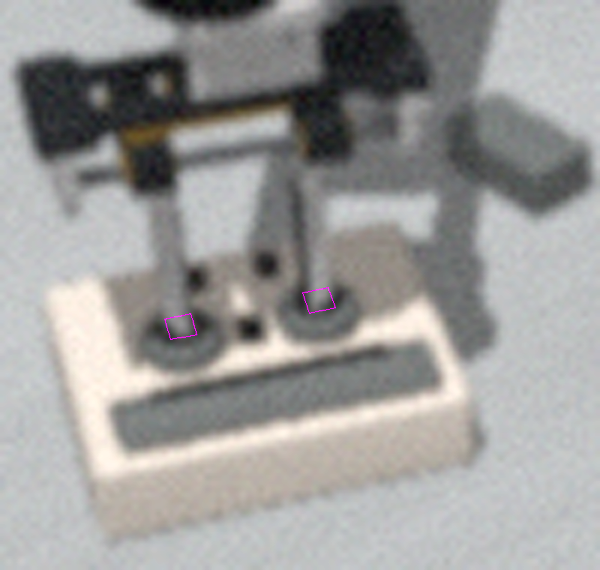

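The tips are at 61 mm with 10 N, so both keys are at the bottom. I'll hold with a slight push.

>>> carry_out(rows=[[[0, 0, 1.3, 0, 107], [0, 0, 1.3, 0, 107], [0, 0, 1.3, 0, 107], [0, 0, 1.3, 0, 107], [0, 0, 1.3, 0, 107], [0, 0, 1.3, 0, 107], [0, 0, 1.3, 0, 107], [0, 0, 1.3, 0, 107], [0, 0, 1.3, 0, 107], [0, 0, 1.3, 0, 107], [0, 0, 1.3, 0, 107], [0, 0, 1.3, 0, 107]]])

```text
time: 15.45
position: [0.5058, -0.213, 0.0722]
eef_rot: [0.989, -0.15, -0.016, -0.0]
force: [-4.8, 2.1, 11.3]
grip_width: 0.0548
```

>>> carry_out(rows=[[[0, 0, 1.3, 0, 107], [0, 0, 1.3, 0, 107], [0, 0, 1.3, 0, 107], [0, 0, 1.3, 0, 107], [0, 0, 1.3, 0, 107], [0, 0, 1.3, 0, 107], [0, 0, 1.3, 0, 107], [0, 0, 1.3, 0, 107], [0, 0, 1.3, 0, 107], [0, 0, 1.3, 0, 107], [0, 0, 1.3, 0, 107], [0, 0, 1.3, 0, 107]]])

```text
time: 16.45
position: [0.5059, -0.2131, 0.0722]
eef_rot: [0.989, -0.149, -0.021, -0.002]
force: [-5.2, 3.1, 12.8]
grip_width: 0.0547
```

>>> carry_out(rows=[[[0, 0, 1.3, 0, 107], [0, 0, 1.3, 0, 107], [0, 0, 1.3, 0, 107], [0, 0, 1.3, 0, 107], [0, 0, 1.3, 0, 107], [0, 0, 1.3, 0, 107], [0, 0, 1.3, 0, 107], [0, 0, 1.3, 0, 107], [0, 0, 1.3, 0, 107], [0, 0, 1.3, 0, 107], [0, 0, 1.3, 0, 107], [0, 0, 1.3, 0, 107]]])

```text
time: 17.45
position: [0.506, -0.2131, 0.0722]
eef_rot: [0.989, -0.149, -0.026, -0.003]
force: [-4.1, 3.1, 12.3]
grip_width: 0.0545
```

```bash
python3 look.py 5
```

```text
t 17.45 p [ 0.506  -0.2131  0.0722] head -17.13 tilt [-0.0501  0.014  -0.9986] F [-4.1  3.1 12.3] w 0.0545 q [-0.6   0.22  1.87 -0.02  1.1   1.28]
tool shift mm [-4.2  0.  -7.6] twist 0.0047
dock xy [-103.4 -409.2]
pod xy [4.8 0.3]
t 17.45 p [ 0.506  -0.2131  0.0722] head -17.13 tilt [-0.0501  0.014  -0.9986] F [-4.1  3.1 12.3] w 0.0545 q [-0.6   0.22  1.87 -0.02  1.1   1.28]
tip in pod [ 0.0044 -0.0329  0.0613]
tip in pod [0.0041 0.0336 0.0612]
```

>>> carry_out(rows=[[[0, 0, 1.3, 0, 107], [0, 0, 1.3, 0, 107], [0, 0, 1.3, 0, 107], [0, 0, 1.3, 0, 107], [0, 0, 1.3, 0, 107], [0, 0, 1.3, 0, 107], [0, 0, -5, 0, 107], [0, 0, -8, 0, 107], [0, 0, -15, 0, 107], [0, 0, -25, 0, 107], [0, 0, -30, 0, 107], [0, 0, -30, 0, 107]]])

```text
time: 18.55
position: [0.5083, -0.2126, 0.1812]
eef_rot: [0.988, -0.149, -0.034, -0.007]
force: [1.1, -0.5, 0.1]
grip_width: 0.055
```

>>> carry_out(rows=[[[-10, 10, -20, 0, 107], [-15, 15, -10, 0, 107], [-20, 20, 0, 0, 107], [-20, 20, 0, 0, 107], [-20, 20, 0, 0, 107], [-20, 20, 0, 0, 107], [-10, 20, 0, 0, 107], [-5, 20, 0, 0, 107], [0, 20, 0, 0, 107], [0, 10, 0, 0, 107], [0, 0, 0, 0, 107], [0, 0, 0, 0, 107]]])

```text
time: 19.55
position: [0.3425, -0.3538, 0.2297]
eef_rot: [0.989, -0.148, -0.024, -0.0]
force: [0.1, -0.1, 0.8]
grip_width: 0.0547
```

```bash
python3 -c "
from h import *
st()
im=robot.capture('top'); overlay('top',(170,140,390,300),3.6,dockitems(DO,DY,.06)+poditems(PO,PY),'pics/z1.png',im)
im=robot.capture('scene'); cv2.imwrite('pics/z2.png',cv2.resize(im[120:300,100:420],None,fx=2.5,fy=2.5)[:,:,::-1])
"
```

```text
t 19.55 p [ 0.3425 -0.3538  0.2297] head -16.98 tilt [-0.047   0.0071 -0.9989] F [ 0.1 -0.1  0.8] w 0.0547 q [-1.01 -0.12  1.92 -0.04  1.38  0.86]
```

View pics/z1.png

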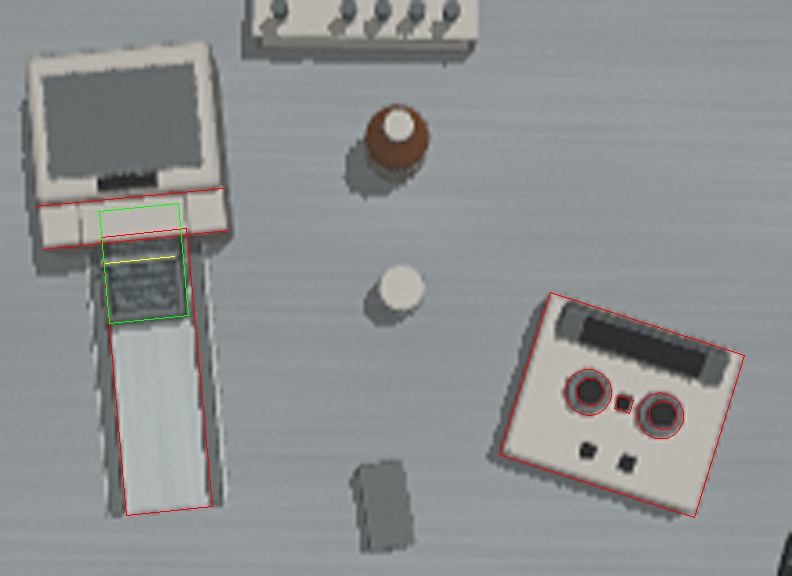

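View pics/z2.png

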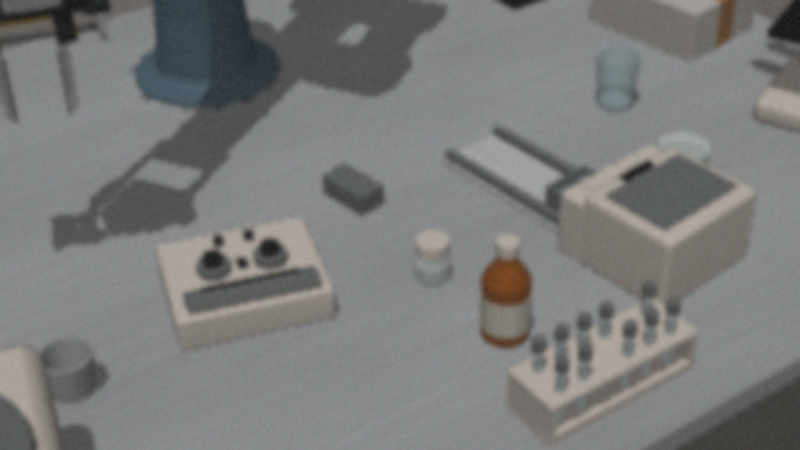

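```bash
python3 -c "
from h import *
im=robot.capture('top').astype(np.float32).mean(2)
for z in(.04,.006):
  xs=np.arange(-.01,.03,.002); v=[]
  for x in xs:
    q=proj('top',T(DO,DY,[[x,y,z] for y in np.linspace(-.022,.022,15)])).astype(np.float32)
    v.append(cv2.remap(im,q[:,0],q[:,1],cv2.INTER_LINEAR).mean())
  print(z,[(int(round(a*1000)),int(b)) for a,b in zip(xs,v)])
im0=cv2.imread('pics/top0.png').astype(np.float32).mean(2)
xs=np.arange(-.1,-.06,.002)
print([(int(round(x*1000)),int(cv2.remap(im0,*[proj('top',T(DO,DY,[[x,y,.04] for y in np.linspace(-.022,.022,15)])).astype(np.float32)[:,i] for i in(0,1)],cv2.INTER_LINEAR).mean())) for x in xs])
"
```

```text
0.04 [(-10, 175), (-8, 175), (-6, 175), (-4, 176), (-2, 177), (0, 163), (2, 141), (4, 123), (6, 104), (8, 87), (10, 86), (12, 96), (14, 105), (16, 105), (18, 92), (20, 89), (22, 92), (24, 99), (26, 101), (28, 97)]
0.006 [(-10, 176), (-8, 175), (-6, 175), (-4, 175), (-2, 176), (0, 177), (2, 169), (4, 147), (6, 129), (8, 112), (10, 93), (12, 85), (14, 91), (16, 100), (18, 107), (20, 100), (22, 90), (24, 89), (26, 93), (28, 98)]
[(-100, 170), (-98, 171), (-96, 171), (-94, 171), (-92, 172), (-90, 170), (-88, 150), (-86, 129), (-84, 110), (-82, 100), (-80, 99), (-78, 101), (-76, 103), (-74, 99), (-72, 86), (-70, 76), (-68, 81), (-66, 99), (-64, 102), (-62, 92), (-60, 89)]
```

The rear face measures about x = +6 mm against +10 expected. I'll refine the dock's x before deciding whether that matters.

```bash
python3 -c "
from h import *
im=robot.capture('top'); im=im.astype(np.float32).mean(2)
def prof(y0,y1,z,x0,x1,o=DO):
  xs=np.arange(x0,x1,.001); v=[]
  for x in xs:
    q=proj('top',T(o,DY,[[x,y,z] for y in np.linspace(y0,y1,21)])).astype(np.float32)
    v.append(cv2.remap(im,q[:,0],q[:,1],cv2.INTER_LINEAR).mean())
  v=np.array(v); g=np.diff(np.convolve(np.pad(v,2,'edge'),np.ones(5)/5,'valid')); return xs,v,g
def show(n,a):
  xs,v,g=a; i=np.argsort(-abs(g))[:1][0]
  s=slice(max(0,i-5),i+6); w=abs(g[s]); print(n,'edge x',round(1000*(xs[:-1][s]+.0005)@w/w.sum(),1),'g',g[i].round(1),[int(a) for a in v[::3]])
show('floor end z6',prof(-.03,.03,.006,-.175,-.145))
show('railL end z18',prof(.0395,.0425,.018,-.175,-.145))
show('railR end z18',prof(-.0425,-.0395,.018,-.175,-.145))
show('hood top z85 L',prof(.05,.075,.085,.06,.09))
show('hood top z85 R',prof(-.075,-.05,.085,.06,.09))
show('hood front bottom 0',prof(.055,.075,.0,.06,.09))
show('box top z100 L',prof(.05,.075,.1,.095,.125))
show('box top z100 R',prof(-.075,-.05,.1,.095,.125))
show('rear z6',prof(-.025,.025,.006,-.01,.02))
show('handle z65',prof(-.02,.02,.065,.045,.075))
for n in('top','scene'):
  robot.capture(n)
  for m in robot.masks_of(n,'carrier')[:2]:
    v,u=np.nonzero(m['region']); print(n,m['p'],m['extent'],len(u))
"
```

```text
floor end z6 edge x -158.0 g 5.2 [149, 148, 149, 150, 149, 150, 169, 177, 177, 177]
railL end z18 edge x -159.5 g -7.0 [150, 149, 149, 149, 146, 128, 106, 99, 100, 106]
railR end z18 edge x -161.0 g -9.5 [148, 149, 151, 154, 151, 112, 99, 106, 107, 107]
hood top z85 L edge x 77.3 g 14.7 [97, 96, 93, 87, 82, 94, 145, 175, 179, 178]
hood top z85 R edge x 76.3 g 15.3 [95, 91, 84, 80, 80, 107, 159, 180, 181, 179]
hood front bottom 0 edge x 86.7 g 10.4 [141, 118, 100, 98, 99, 95, 87, 83, 79, 99]
box top z100 L edge x 107.9 g -12.7 [177, 177, 177, 179, 155, 113, 124, 155, 171, 176]
box top z100 R edge x 107.0 g -12.4 [179, 179, 179, 181, 143, 114, 136, 164, 176, 179]
rear z6 edge x 5.3 g -9.7 [175, 175, 175, 176, 170, 138, 112, 86, 91, 105]
handle z65 edge x 58.3 g 9.5 [79, 89, 97, 89, 98, 135, 118, 92, 79, 82]
top 0.72 [199.9, 206.7, 221.5, 229.6] 465
scene 0.58 [316.4, 187.5, 337.4, 203.3] 105
```

```bash
python3 -c "
from h import *
for f,x0,z in(('now',.045,.065),('top0',-.05,.065)):
  im=(robot.capture('top') if f=='now' else cv2.imread('pics/top0.png')).astype(np.float32).mean(2)
  r=[]
  for x in np.arange(x0,x0+.035,.002):
    q=proj('top',T(DO,DY,[[x,y,z] for y in np.linspace(-.025,.025,21)])).astype(np.float32)
    r.append((int(round(x*1000)),int(cv2.remap(im,q[:,0],q[:,1],cv2.INTER_LINEAR).mean())))
  print(f,r)
"
```

```text
now [(45, 78), (47, 84), (49, 92), (51, 95), (53, 90), (55, 85), (57, 98), (59, 127), (61, 133), (63, 117), (65, 100), (67, 85), (69, 79), (71, 79), (73, 85), (75, 83), (77, 94), (79, 131)]
top0 [(-50, 97), (-48, 90), (-46, 81), (-44, 77), (-42, 83), (-40, 86), (-38, 86), (-36, 86), (-34, 103), (-32, 129), (-30, 127), (-28, 110), (-26, 101), (-24, 92), (-22, 85), (-20, 85), (-18, 94), (-16, 99)]
```

The handle is at x = +60.5 mm in the dock's frame, which is fully home. The +6 mm rear edge was the carrier's own shadow on the track.

```bash
python3 -c "
from bench import robot
print(robot.job_done())"
```

```text
the job is handed in; nothing more can be done
None
```

I pushed the carrier home, held the two large keys down together and handed the job in at about 20 s. `job_done()` gave no verdict.

- **Carrier:** I slid it along the track with two fingertips on its rear wall, at about 3 to 4 N. The force jumped to 12 N at the stop, and a second press there met about 11 N with no further movement.
- **Keys:** both fingertips reached 61 mm above the bench, the fully-down height, 0.1 to 0.4 mm apart. I held them there for a little over 4 s with about 10 to 13 N in total, lifted straight up and moved clear.
- **Last checks:**
  - The carrier's handle is at x ≈ +60.5 mm (+60 is home).
  - Both large keys are up, and the other things near the stainer and pod look unmoved.
  - The last force reading is about zero.
- **Disagreements:**
  - The carrier's rear edge read about +5 to +6 mm instead of +10 mm in the top picture. I put that down to its own shadow, since the handle and the stop position both agree with home.
  - The scene camera put the keys about 4 mm further along x than the top camera, so I aimed between the two.
  - The tool also tilted by up to about 3° during the moves.

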